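# Clamp a glued puzzle cube with a pump-trigger clamp

## Robot

A 7-joint arm with a two-finger parallel gripper is mounted at the origin on the work surface. World frame = base frame: x ahead of the robot, y to its left, z up, the work surface at z = 0. Lengths are in m, angles in rad, forces in N, time in s.
With the tool pointing down it reaches from about 0.425 to 0.95 m from the base axis. Payload 4.7 kg.
Tool frame: the origin (TCP) lies midway between the tips of the shut fingers; the grasp point (between the pads) lies 19 mm behind it (ctrl.tcp_to_grasp is the distance from the TCP to the grasp point, in m); z points along the fingers, y is the line along which they close (so a half turn about z gives the same grasp; the last joint's range is limited). The gripper opens to 87 mm and grips with 3 to 60 N. Pads are 19 mm wide; open, the fingers measure 117 mm over their backs; the gripper's body (75 mm by 190 mm) begins 51 mm behind the grasp point.
Start: joints at [1.077, 0.469, -0.049, 1.532, 0.024, 1.141, -0.082], TCP at [0.303, -0.603, 0.223] pointing down, gripper open.
Joint ranges: [-2.59, 2.59], [-0.33, 1.99], [-1.39, 1.29], [0.1, 2.45], [-1.04, 4.18], [0.21, 1.99], [-2.66, 2.66]. Speed limits (rad/s): [2.57, 2.57, 3.14, 3.14, 3.14, 3.14, 3.14].

## Interface

Orientations are given as a rotation vector (axis times angle).
In Python, from station import ctrl gives the robot as it stands.
- The arm moves only by the tool drive_tool, never from a script. Its argument "deltas" is one flat list of numbers, 7 for each row, row after row: the turn, a rotation vector about the tool's x, y, z in degrees, then the shift along the tool's x, y, z in mm, then the closure, from -1 (fully open) to 1 (shut). In form: [ax, ay, az, dx, dy, dz, fingers, ax, ay, az, dx, dy, dz, fingers, ...]. A call has 1 to 12 rows; each row shifts and turns the commanded pose from where the row before left it, along the tool's axes as they then stand; what a row does not reach is not made up. A row lasts 1/10 s, in which the tool goes at most 50 mm and 8.59 degrees, less where a joint would pass 70% of its speed; a pose out of reach is approached as far as the arm can. A call with a gripper value outside its range is refused whole. The fingers move at their own pace and stop on an object; "force" is the grip in N (left out, the last holds). Time passes only in rows, so rows that do not move let the fingers close. It gives the time, the measured TCP pose, the force and the opening at its end, in the units of the state.
- ctrl.get_state(): the state, without advancing time (a new reading comes with each control period).
- ctrl.read_camera(name): name is "scene" or "top"; returns a dict with "color" (420x560x3 uint8, blue, green, red), "fx", "fy", "cx", "cy" (pixels), "pose" (4x4, takes a point from camera to world coordinates). Camera axes: x right, y up, looking along -z (the intrinsics and any distortion apply to the point x, -y, -z); pixel columns grow to the right and rows downward; lengths in m; the calibration is good to about 2 mm. A picture is of the moment at which its call begins. There is no depth.
- ctrl.hand_in(): hands the job in, once; it reports no verdict.
Trained networks look in a picture, given as the dict that the camera call returned (one of the last four; its "shot" number tells which), for a name from the list of things; names that differ only in an ending like _2 or _b are one class to them, and where a whole thing is asked for, a point or a joint stands for the part that bears it (a point fixed in the world has none). Each returns a list of dicts, best first, with "score" (0 to 1); they miss things now and then, are a little off and sometimes report something else, mostly with a low value. They report only what shows in the picture. A call takes as long as a camera call. They do not tell look-alikes from the thing itself.
- ctrl.search_frame(picture, query): "position" ([x, y, z] in m, in world coordinates, good to about 4 mm: the middle of the surface that is visible of it).
The state is a dict: "time_s": time; "qpos": joint angles; "joint_velocities": joint speeds; "effort": joint torques, N m; "tool_pos": TCP position; "ee_rot": TCP orientation; "contact_force": force on the tool from outside, world axes, zero at the start; "torque": the same for the moment, N m; "width": opening from 0.0 (shut) to 1.0 (fully open).
Only numpy, scipy, OpenCV 4.12 (cv2) and the standard library are available. Lean on these libraries where they do the work, as an engineer would, in place of code of your own. Each camera call takes 0.05 s, during which the arm holds its last target. There are 200 camera calls.

## Task

The wooden puzzle cube has just been glued: turn the clamp's selector handle clockwise, fully to its on detent, then pump the trigger until the jaw has pushed the cube against the fixed anvil and its sprung wooden pad is pressed in about half way, never nearly all the way, which would crush the cube. Move the jaw only by the trigger, leave the bowl, ball, clacker and dispenser alone, and finish still holding the trigger squeezed so that the clamp keeps that pressure.

Things in the scene. Friction and masses are not known exactly. Their poses are not given: they have to be found in the camera images.
- clamp: Fixed pump clamp, a pistol-grip bar clamp upside down on a 390 x 110 x 18 mm board. Origin: on the table under the trigger pivot. Its x axis (roughly world +y, within 0.4 rad) is the pressing direction, selector end to anvil end; z up; offsets below are in this frame. Grey housing x -115 to 37 mm, 44 wide, top z 75. Anvil: upright plate, face at x 200; steel bed before it, top z 20
- grip_top (a point): Top centre of the clamp's fixed black grip, at (-7.5, 0, 144) mm in the clamp frame. The grip is an upright bar, x -14 to -1, 26 mm wide in y, z 75 to 144
- selector: The selector handle, a black upright bar 46 mm long, 12 mm thick, on the tail end of the housing, turning about a vertical axis at x -90, y 0; the graspable bar spans z 92 to 118 mm. Its own x axis runs along the bar; at OFF it is parallel to the clamp's x axis
- selector_grip (a point): centre of the selector bar, on its turning axis, 105 mm above the table
- selector_turn (a joint): selector angle in rad: 0 = OFF detent (pawl lifted, pumping does nothing), 1.3 = ON detent, a stop (ratchet engaged). Grows clockwise seen from above. It snaps to the nearer end past the middle; about 0.05 N m
- trigger: Trigger, a black lever in front (+x) of the fixed grip, hinged at clamp x 0, z 70, with a rubber roll near its top. The roll's outer (+x) side is at clamp x 33 at rest, 47 mm from the back of the fixed grip; squeezed fully at about x 19, 33 mm from it. Take grip and roll together from above, closing along clamp x, or pull the roll towards the grip. Origin: on the hinge
- trigger_roll (a point): Centre of the roll (radius 9 mm, 26 mm long, its axis along clamp y), at (24, 0, 130) mm in the clamp frame at rest; roll top at z 139
- trigger_swing (a joint): rad: 0 = released (a spring returns it), 0.22 = fully squeezed. With the selector ON a full squeeze drives the jaw 14 mm (up to 4 mm is lost before a tooth catches). On release the free jaw stays; a loaded pad may push it back with the trigger by up to the stroke, until brake (3 N) or pawl holds. Squeezing takes 2 to 4 N at the roll for the spring plus about the jaw's load
- jaw: The moving jaw: an upright steel plate 50 x 50 mm with its toothed rod running back into the housing; slides along clamp x. Its origin coincides with the clamp's when jaw_slide is 0
- jaw_slide (a joint): jaw advance along clamp x in m, 0 to 0.09; at the start 0 to 0.02
- pad: The sprung wooden pad in front of the jaw plate, 6 x 46 x 44 mm, on four brass pins; it is pressed back towards the plate. Origin coincides with the jaw's when the pad is not pressed in
- pad_face (a point): centre of the pad's front face; clamp x = 95 mm + jaw_slide - pad_spring, 45 mm above the table. The cube stands against the anvil when this is 150 mm
- pad_spring (a joint): how far the pad is pressed in, in m: 0 free, 0.018 all the way. The spring gives 1 N per mm, so 9 mm (half way) is 9 N on the cube. Good: 5 to 12 mm; above 14 mm the cube is crushed
- cube: The 50 mm wooden puzzle cube, 60 to 110 g, on the bed between pad and anvil, sides nearly parallel to the clamp (within 0.1 rad); loose, a few mm to 17 mm from the anvil. Origin: centre of its underside, at clamp z 20
- bowl: stainless steel bowl, 140 mm across, 55 mm high, standing on the table; not to be disturbed. Origin: centre of its underside
- ball_center (a point): centre of the blue ball, 60 mm diameter, lying in the bowl; not to be disturbed
- clacker: orange plastic noisemaker clacker, 155 mm long, 55 mm wide, 18 mm high, lying on the table; not to be disturbed. Origin near its middle, on the table
- dispenser: fixed gumball dispenser, 150 mm across, 252 mm high; to be avoided. Origin: centre of its underside
Not all that is in view belongs to the job. There is more than one size of the cube; the job needs the smallest.

How it is judged:
By the outcome, as a careful person would: the job done as asked, in the order asked, and still so for the second after the job is handed in, while the arm keeps its last pose, push and grip.
It also fails if it takes over 58 s, if anything falls off the work surface, if the arm or the gripper's body presses on something with over 40 N, if the wrist force passes 120 N, or if a joint passes its speed limit or range.

## Working session

There is one attempt and no reset: what is moved stays moved. The work goes in short steps, Python scripts to look and compute and a tool call to move; the robot and the scene stay as the last step left them, time stands still between calls to the robot, and variables do not carry over. Pictures are saved under pics/ and viewed, on a budget of 10 in all, crops included, one or two more only if the job needs it, and the job is handed in when it is done.

Besides the shell and the picture viewer there is one more tool, called in YAML: its name, and indented under it one key for each argument. drive_tool: Moves the arm, as the interface text tells. Its arguments: {"type":"object","properties":{"deltas":{"type":"array"},"force":{"type":"number"}},"required":["deltas"]}

```bash
mkdir -p pics; ls
cat > h.py <<'E'
from station import ctrl
import numpy as np, cv2
def shot(n):
    p=ctrl.read_camera(n); return p
def find(p,names):
    for q in names:
        r=ctrl.search_frame(p,q)
        print(q,[(np.round(a['position'],3).tolist(),round(a['score'],2)) for a in r[:3]], [np.round(proj(p,a['position'])).tolist() for a in r[:3]])
def proj(p,X):
    T=np.linalg.inv(p['pose']); c=T[:3,:3]@np.array(X)+T[:3,3]
    return np.array([p['cx']+p['fx']*c[0]/-c[2], p['cy']-p['fy']*c[1]/-c[2]])
def onz(p,u,v,z):
    d=p['pose'][:3,:3]@np.array([(u-p['cx'])/p['fx'],-(v-p['cy'])/p['fy'],-1]); o=p['pose'][:3,3]
    return o+d*(z-o[2])/d[2]
E
python3 - <<'E'
from h import *
print(ctrl.get_state())
for n in ['scene','top']:
    p=shot(n); print(n,[k for k in p], p['fx'],p['pose'].round(3).tolist())
    cv2.imwrite(f'pics/{n}0.png',cv2.resize(p['color'],(784,588)))
    find(p,['clamp','grip_top','selector','selector_grip','trigger_roll','pad_face','jaw','cube','bowl','clacker','dispenser'])
E
```

```text
pics
{'time_s': 0.0, 'qpos': array([ 1.07710747,  0.46945664, -0.04862209,  1.53371088,  0.02414666,
        1.14097981, -0.08227867]), 'joint_velocities': array([ 1.19703651e-03, -5.17764095e-04, -7.26730923e-05, -6.21176432e-04,
        9.56655138e-04, -1.98525883e-03,  1.58937772e-03]), 'effort': array([-8.28781140e-05, -5.07976735e+01, -8.11541243e-02, -2.36156952e+01,
       -6.15470437e-02,  3.78813548e-02,  1.67833668e-04]), 'tool_pos': array([ 0.30229868, -0.60284689,  0.2214821 ]), 'ee_rot': array([-3.05526684e+00, -7.23248021e-01,  8.66412714e-04]), 'contact_force': array([0.48290416, 0.24793591, 0.031726  ]), 'torque': array([ 0.00176634, -0.02247086, -0.03360599]), 'width': 0.9979095070897254}
scene ['color', 'fx', 'fy', 'cx', 'cy', 'pose', 'shot'] 409.49117447978176 [[0.43, -0.745, 0.51, 1.067], [0.903, 0.362, -0.233, -0.192], [-0.011, 0.561, 0.828, 1.089], [0.0, 0.0, 0.0, 1.0]]
clamp [([0.522, -0.01, 0.02], 0.74)] [[265.0, 247.0]]
grip_top [([0.514, -0.009, 0.019], 0.67)] [[264.0, 245.0]]
selector [([0.518, -0.104, 0.114], 0.62)] [[230.0, 243.0]]
selector_grip [([0.503,
[... 896 characters left out ...]
 ([0.326, 0.407, 0.026], 0.42)] [[309.0, 198.0], [159.0, 257.0]]
grip_top [([0.546, 0.418, 0.207], 0.74), ([0.489, 0.011, 0.018], 0.65)] [[136.0, 160.0], [310.0, 199.0]]
selector [([0.507, -0.103, 0.118], 0.66), ([0.497, 0.068, 0.059], 0.4)] [[359.0, 188.0], [289.0, 194.0]]
selector_grip [] []
trigger_roll [] []
pad_face [] []
jaw [([0.492, 0.067, 0.068], 0.56)] [[290.0, 195.0]]
cube [([0.643, 0.242, 0.07], 0.88), ([0.483, 0.146, 0.07], 0.84), ([0.355, 0.171, 0.063], 0.78)] [[224.0, 137.0], [259.0, 198.0], [248.0, 248.0]]
bowl [([0.325, 0.407, 0.027], 0.7), ([0.28, -0.296, 0.018], 0.24)] [[159.0, 257.0], [425.0, 280.0]]
clacker [] []
dispenser [([0.548, 0.417, 0.207], 0.83)] [[137.0, 160.0]]
```

Run:
```python
import cv2
a=cv2.imread('pics/top0.png')
im=cv2.resize(a,(560,420),interpolation=cv2.INTER_AREA)
from h import *
p=shot('top'); c=p['color'][130:270,190:400]
cv2.imwrite('pics/top1.png',cv2.resize(c,None,fx=3.8,fy=3.8,interpolation=cv2.INTER_CUBIC))
p=shot('scene'); c=p['color'][160:300,190:400]
cv2.imwrite('pics/sc1.png',cv2.resize(c,None,fx=3.8,fy=3.8,interpolation=cv2.INTER_CUBIC))
```

```text
(no output)
```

View pics/scene0.png

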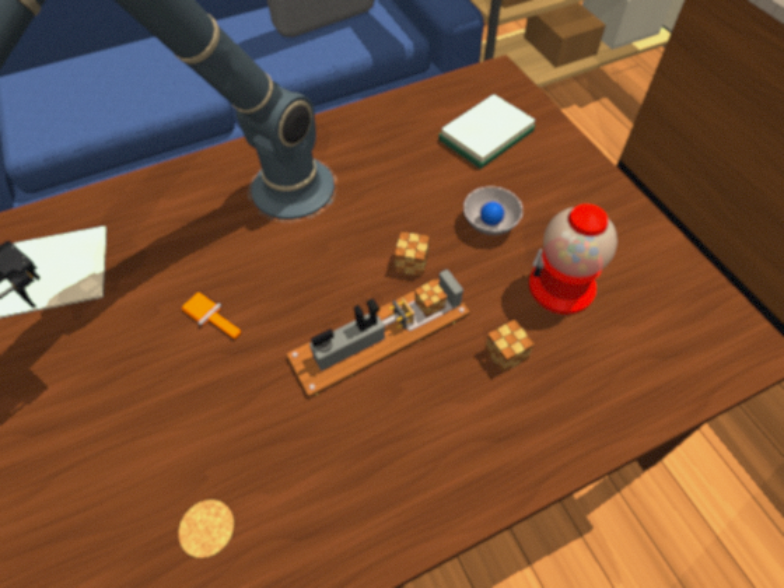

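View pics/top1.png

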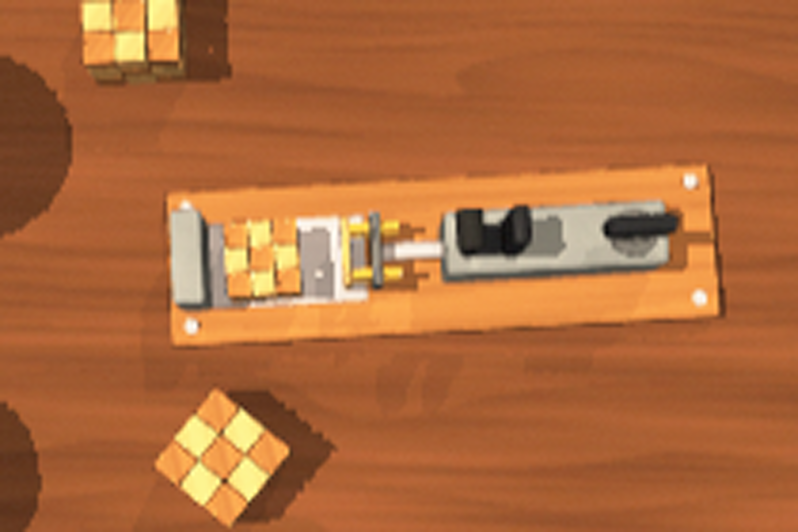

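The scene picture shows the clamp at (300–465, 280–390), with the bowl, dispenser and clacker well clear. There are three cubes: one at (411,253), one at (510,343), and the small one at (431,295). In the top crop, the small one at (262,258) sits on the clamp bed between pad (355,250) and anvil (188,258), so it is the smallest and the one meant. The selector is at (640,228), the grip at (517,228) and the roll at (468,230).

```bash
cat >> h.py <<'E'
def cl2w(q,X):
    x,y,t=q; c,s=np.cos(t),np.sin(t); X=np.asarray(X,float)
    return np.array([x+c*X[0]-s*X[1], y+s*X[0]+c*X[1], X[2]])
E
python3 - <<'E'
from h import *
from scipy.optimize import least_squares
p=shot('top')
B=[((168,193),),((709,165),),((720,315),),((172,347),)]
W=[onz(p,190+u/3.8,130+v/3.8,.018) for ((u,v),) in B]
for w in W: print(w.round(4))
print('sizes',[np.linalg.norm(W[i]-W[(i+1)%4]).round(4) for i in range(4)])
d=(W[0]+W[3]-W[1]-W[2])[:2]; t=np.arctan2(d[1],d[0]); print('yaw',t)
# points in clamp frame: (u,v),(x,y,z)
P=[((640,226),(-90,0,118)),((443,247),(37,0,75)),((668,238),(-115,0,75)),((208,256),(200,0,70)),((517,228),(-7.5,0,144)),((468,230),(24,0,139))]
for (u,v),X in P:
    w=onz(p,190+u/3.8,130+v/3.8,X[2]/1e3); o=w-cl2w((0,0,t),np.array(X)/1e3); print(X,o.round(4))
mid=sum(W)/4; print('mid',mid)
n=np.array([np.cos(t),np.sin(t)])
find(p,['jaw','pad','trigger','selector'])
E
```

```text
[0.5354 0.2172 0.018 ]
[ 0.5642 -0.1692  0.018 ]
[ 0.4564 -0.1766  0.018 ]
[0.4255 0.2107 0.018 ]
sizes [np.float64(0.3875), np.float64(0.108), np.float64(0.3886), np.float64(0.1101)]
yaw 1.6478075608332474
(-90, 0, 118) [ 0.4967 -0.0116  0.    ]
(37, 0, 75) [ 0.4959 -0.013  -0.    ]
(-115, 0, 75) [ 0.4936 -0.0136 -0.    ]
(200, 0, 70) [ 0.4995 -0.0167  0.    ]
(-7.5, 0, 144) [ 0.4961 -0.0112  0.    ]
(24, 0, 139) [ 0.4973 -0.0119  0.    ]
mid [0.49538308 0.02051514 0.018     ]
jaw [([0.499, 0.068, 0.067], 0.54), ([0.326, 0.392, 0.056], 0.33)] [[289.0, 193.0], [162.0, 258.0]]
pad [([0.491, 0.082, 0.066], 0.51)] [[284.0, 196.0]]
trigger [([0.492, 0.014, 0.017], 0.67), ([0.5, 0.009, 0.138], 0.58)] [[309.0, 199.0], [314.0, 189.0]]
selector [] []
```

View pics/sc1.png

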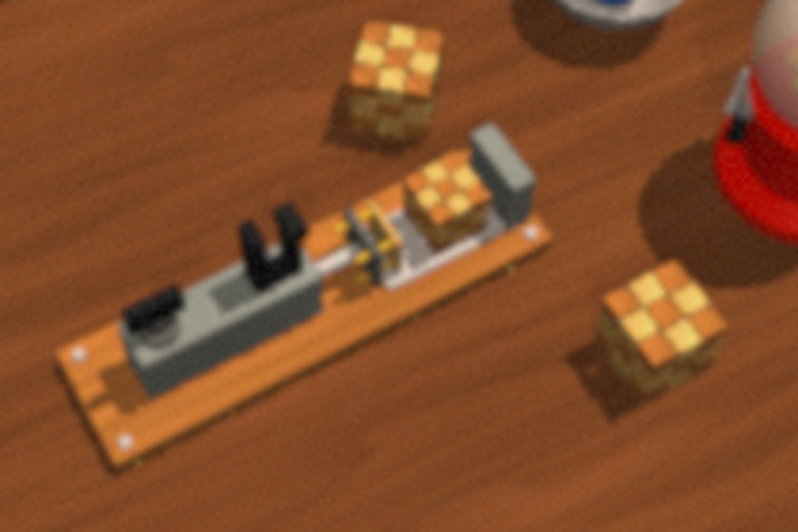

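Both views agree on the clamp: it stands at about (0.496, -0.012) with yaw 1.65. In the scene crop the selector is at (153,308), grip at (250,230), roll at (289,212). I'll refine the pose with both cameras.

Run:
```python
from h import *
from scipy.optimize import least_squares
pt=shot('top'); ps=shot('scene')
T=[((640,226),(-90,0,118)),((443,247),(37,0,75)),((668,238),(-115,0,75)),((208,256),(200,0,70)),((517,226),(-7.5,0,144)),((468,229),(24,0,139)),
 ((168,193),(None,-55,18)),((172,347),(None,55,18)),((709,165),(None,-55,18)),((720,315),(None,55,18))]
S=[((153,304),(-90,0,118)),((250,229),(-7.5,0,144)),((289,211),(24,0,139))]
def res(q,full=False):
    r=[]
    for p,L,o in((pt,T,(190,130)),(ps,S,(190,160))):
        for (u,v),X in L:
            w=onz(p,o[0]+u/3.8,o[1]+v/3.8,X[2]/1e3)-np.array([q[0],q[1],0])
            c,s=np.cos(q[2]),np.sin(q[2]); a=np.array([c*w[0]+s*w[1],-s*w[0]+c*w[1]])*1e3
            if X[0] is not None: r.append(a[0]-X[0])
            else: r.append(0)
            r.append(a[1]-X[1])
    return np.array(r)
f=least_squares(res,[.496,-.012,1.648],loss='soft_l1',x_scale=[.01,.01,.01])
print(f.x, res(f.x).reshape(-1,2).round(1).tolist())
q=f.x
for n,X in dict(sel=(-.09,0,.105),trg=(.0025,0,.125)).items(): print(n,cl2w(q,X))
# pad/jaw
for u,v,z in((345,250,.067),(376,250,.07),(228,258,.07),(297,258,.07)):
    w=onz(pt,190+u/3.8,130+v/3.8,z)-np.array([q[0],q[1],0]); print('x',np.cos(q[2])*w[0]+np.sin(q[2])*w[1])
```

```text
[ 0.4977906  -0.01235844  1.6458558 ] [[0.8, 0.8], [-0.5, 2.1], [-0.9, 4.1], [-4.5, -1.0], [1.2, 0.3], [0.4, -0.2], [0.0, 0.3], [0.0, 0.4], [0.0, 0.6], [0.0, -1.4], [-0.4, -8.3], [-0.1, -2.6], [1.1, -0.3]]
sel [ 0.50453961 -0.10210503  0.105     ]
trg [ 0.49760313 -0.00986548  0.125     ]
x 0.10263407720048799
x 0.08166650795127897
x 0.1820772607894421
x 0.13542266844784484
```

drive_tool:
  deltas: [0, 0, -8.5, 0, 0, -2, -1, 0, 0, -8.5, 0, 0, -2, -1, 0, 0, -8.5, 0, 0, -2, -1, 0, 0, -8.5, 0, 0, -2, -1, 0, 0, -8.5, 0, 0, 0, -1, 0, 0, -8.5, 0, 0, 0, -1, 0, 0, -8.5, 0, 0, 0, -1, 0, 0, -8.2, 0, 0, 0, -1]
  force: 15

```text
time_s: 2.45
tool_pos: [0.3025, -0.6034, 0.2306]
ee_rot: [2.129, 2.31, -0.0]
contact_force: [-0.2, 0.6, 1.1]
width: 1.001
```

drive_tool:
  deltas: [0, 0, 0, 40, 20, 0, -1, 0, 0, 0, 40, 20, 0, -1, 0, 0, 0, 40, 20, 0, -1, 0, 0, 0, 40, 20, 0, -1, 0, 0, 0, 40, 20, 0, -1, 0, 0, 0, 40, 20, 0, -1, 0, 0, 0, 40, 20, 0, -1, 0, 0, 0, 40, 20, 0, -1, 0, 0, 0, 40, 20, 0, -1, 0, 0, 0, 40, 20, 0, -1, 0, 0, 0, 40, 20, 0, -1, 0, 0, 0, 40, 20, 0, -1]

```text
time_s: 3.65
tool_pos: [0.5061, -0.1051, 0.2309]
ee_rot: [2.136, 2.303, 0.0]
contact_force: [0.9, -0.9, -0.1]
width: 1.0
```

```bash
cat >> h.py <<'E'
from scipy.spatial.transform import Rotation as Ro
Q=(.4978,-.0124,1.646)
def st(tgt=None,q=Q):
    s=ctrl.get_state(); R=Ro.from_rotvec(s['ee_rot']).as_matrix(); t=s['tool_pos']
    c,sn=np.cos(q[2]),np.sin(q[2]); f=lambda w:np.array([c*w[0]+sn*w[1],-sn*w[0]+c*w[1],w[2]])
    print('t',round(s['time_s'],2),'tcp clamp mm',(f(t-np.array([q[0],q[1],0]))*1e3).round(1),'yaw y-axis rel clamp deg',round(np.degrees(np.arctan2(R[1,1],R[0,1])-q[2]),1),'tilt',R[:,2].round(3),'F clamp',f(s['contact_force']).round(2),'M',s['torque'].round(2),'w mm',round(s['width']*87,1),'q',s['qpos'].round(2))
    if tgt is not None: print('delta tool mm',((R.T@(cl2w(q,np.array(tgt)/1e3)-t))*1e3).round(1))
E
python3 - <<'E'
from h import *
st((-90,0,200)); st((-90,0,87))
E
```

```text
t 3.65 tcp clamp mm [-93.   -1.4 230.9] yaw y-axis rel clamp deg -90.0 tilt [ 0.001 -0.001 -1.   ] F clamp [-0.97 -0.86 -0.11] M [-0.05 -0.17  0.02] w mm 87.0 q [ 0.6   0.25 -0.56  1.87  0.15  1.06  0.05]
delta tool mm [ 3.1 -1.4 30.9]
t 3.65 tcp clamp mm [-93.   -1.4 230.9] yaw y-axis rel clamp deg -90.0 tilt [ 0.001 -0.001 -1.   ] F clamp [-0.97 -0.86 -0.11] M [-0.05 -0.17  0.02] w mm 87.0 q [ 0.6   0.25 -0.56  1.87  0.15  1.06  0.05]
delta tool mm [  3.1  -1.5 143.9]
```

drive_tool:
  deltas: [0, 0, 0, 1, -0.5, 30, -1, 0, 0, 0, 1, -0.5, 30, -1, 0, 0, 0, 1, -0.5, 30, -1, 0, 0, 0, 0, 0, 30, -1, 0, 0, 0, 0, 0, 24, -1, 0, 0, 0, 0, 0, 0, -0.5, 0, 0, 0, 0, 0, 0, 0, 0, 0, 0, 0, 0, 0, 0.4, 0, 0, 0, 0, 0, 0, 0.4]
  force: 8

```text
time_s: 4.55
tool_pos: [0.5051, -0.104, 0.0881]
ee_rot: [2.134, 2.302, 0.002]
contact_force: [0.3, -0.2, 0.2]
width: 0.724
```

Run:
```python
from h import *
st((-90,0,87))
p=shot('top'); cv2.imwrite('pics/a.png',np.hstack([cv2.resize(p['color'][150:240,320:420],(400,360),interpolation=cv2.INTER_CUBIC),cv2.resize(shot('scene')['color'][190:280,190:290],(400,360),interpolation=cv2.INTER_CUBIC)]))
```

```text
t 4.55 tcp clamp mm [-91.9  -0.4  88.1] yaw y-axis rel clamp deg -90.0 tilt [ 0.003 -0.001 -1.   ] F clamp [-0.27 -0.32  0.16] M [-0.01 -0.04  0.01] w mm 63.0 q [ 0.53  0.43 -0.51  2.02  0.3   0.76 -0.08]
delta tool mm [ 1.9 -0.4  1.1]
```

View pics/a.png

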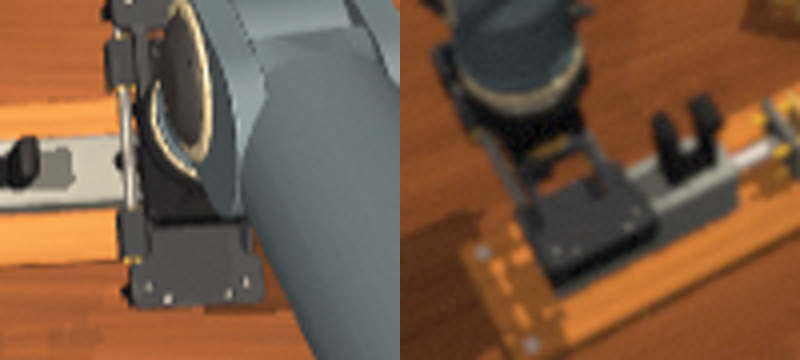

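The gripper straddles the selector on the housing's tail, clear of the grip and trigger. I'll close on the bar now.

drive_tool:
  deltas: [0, 0, 0, 1, 0, 0, 1, 0, 0, 0, 0, 0, 0, 1, 0, 0, 0, 0, 0, 0, 1, 0, 0, 0, 0, 0, 0, 1, 0, 0, 0, 0, 0, 0, 1, 0, 0, 0, 0, 0, 0, 1, 0, 0, 0, 0, 0, 0, 1, 0, 0, 0, 0, 0, 0, 1, 0, 0, 0, 0, 0, 0, 1]
  force: 8

```text
time_s: 5.55
tool_pos: [0.5083, -0.1024, 0.0872]
ee_rot: [2.131, 2.3, 0.011]
contact_force: [7.9, 1.1, -6.7]
width: 0.176
```

Run:
```python
from h import *
st((-90,0,87))
```

```text
t 5.55 tcp clamp mm [-90.5  -3.7  87.2] yaw y-axis rel clamp deg -89.9 tilt [ 0.01   0.001 -1.   ] F clamp [ 0.46 -7.91 -6.67] M [ 0.04 -2.   -0.  ] w mm 15.3 q [ 0.53  0.43 -0.51  2.02  0.3   0.76 -0.08]
delta tool mm [ 0.5 -3.7  0.2]
```

drive_tool:
  deltas: [0, 0, 0, 0, 2, 0, 1, 0, 0, 0, 0, 2, 0, 1, 0, 0, 0, 0, 0, 0, 1, 0, 0, 0, 0, 0, 0, 1]

```text
time_s: 5.95
tool_pos: [0.5085, -0.1024, 0.087]
ee_rot: [2.135, 2.303, 0.001]
contact_force: [1.4, 0.5, 2.7]
width: 0.175
```

Run:
```python
from h import *
st((-90,0,87))
```

```text
t 5.95 tcp clamp mm [-90.6  -3.9  87. ] yaw y-axis rel clamp deg -90.0 tilt [ 0.001 -0.    -1.   ] F clamp [ 0.37 -1.43  2.74] M [ 0.02 -0.43  0.02] w mm 15.3 q [ 0.52  0.43 -0.51  2.01  0.3   0.77 -0.09]
delta tool mm [ 0.6 -3.9 -0. ]
```

drive_tool:
  deltas: [0, 0, 7, 0, 0, 0, 1, 0, 0, 7, 0, 0, 0, 1, 0, 0, 7, 0, 0, 0, 1, 0, 0, 7, 0, 0, 0, 1, 0, 0, 0, 0, 0, 0, 1]

```text
time_s: 6.45
tool_pos: [0.5084, -0.1016, 0.0868]
ee_rot: [2.627, 1.721, 0.002]
contact_force: [2.5, 2.1, 2.5]
width: 0.22
```

Run:
```python
from h import *
st((-90,0,87))
```

```text
t 6.45 tcp clamp mm [-89.8  -3.9  86.8] yaw y-axis rel clamp deg -117.8 tilt [ 0.001  0.    -1.   ] F clamp [ 1.87 -2.67  2.55] M [ 0.38 -0.56  0.35] w mm 19.2 q [ 0.43  0.41 -0.39  2.02  0.23  0.75 -0.51]
delta tool mm [-2.  -3.3 -0.2]
```

drive_tool:
  deltas: [0, 0, 0, 0, 0, 0, 1, 0, 0, 7, 0, 0, 0, 1, 0, 0, 7, 0, 0, 0, 1, 0, 0, 7, 0, 0, 0, 1, 0, 0, 7, 0, 0, 0, 1, 0, 0, 7, 0, 0, 0, 1, 0, 0, 7, 0, 0, 0, 1, 0, 0, 5, 0, 0, 0, 1, 0, 0, 0, 0, 0, 0, 1, 0, 0, 0, 0, 0, 0, 1]
  force: 25

```text
time_s: 7.45
tool_pos: [0.5086, -0.1018, 0.0869]
ee_rot: [3.094, 0.541, 0.002]
contact_force: [2.2, 1.7, 3.6]
width: 0.277
```

Run:
```python
from h import *
st((-90,0,87))
```

```text
t 7.45 tcp clamp mm [-89.9  -4.1  86.9] yaw y-axis rel clamp deg -164.5 tilt [ 0.002 -0.001 -1.   ] F clamp [ 1.5  -2.3   3.61] M [ 0.58 -0.88  2.37] w mm 24.1 q [ 0.27  0.39 -0.2   2.03  0.11  0.73 -1.22]
delta tool mm [-3.9 -1.  -0.1]
```

drive_tool:
  deltas: [0, 0, -3, 0, 0, 0, 1, 0, 0, 0, 0, 0, 0, -1, 0, 0, 0, 0, 0, 0, -1, 0, 0, 0, 0, 0, 0, -1, 0, 0, 0, 0, 0, 0, -1, 0, 0, 0, 0, 0, -40, -1, 0, 0, 0, 0, 0, -40, -1, 0, 0, 0, -30, -30, -10, -1, 0, 0, 0, -40, -30, 0, -1, 0, 0, 0, -40, -30, 0, -1, 0, 0, 0, 0, 0, 0, -1]
  force: 10

```text
time_s: 8.55
tool_pos: [0.3633, -0.0603, 0.1747]
ee_rot: [-3.081, -0.607, 0.014]
contact_force: [2.0, -0.7, 0.3]
width: 0.995
```

Run:
```python
from h import *
st((-90,0,87))
p=shot('top'); cv2.imwrite('pics/b.png',np.hstack([cv2.resize(p['color'][150:240,310:410],(400,360),interpolation=cv2.INTER_CUBIC),cv2.resize(shot('scene')['color'][190:280,190:290],(400,360),interpolation=cv2.INTER_CUBIC)]))
```

```text
t 8.55 tcp clamp mm [-37.6 137.7 174.7] yaw y-axis rel clamp deg -162.0 tilt [-0.009 -0.001 -1.   ] F clamp [-0.85 -1.9   0.33] M [-0.07 -0.1   0.03] w mm 86.6 q [ 0.31  0.04 -0.26  2.24  0.01  0.88 -1.15]
delta tool mm [115.6  92.5  86.4]
```

View pics/b.png

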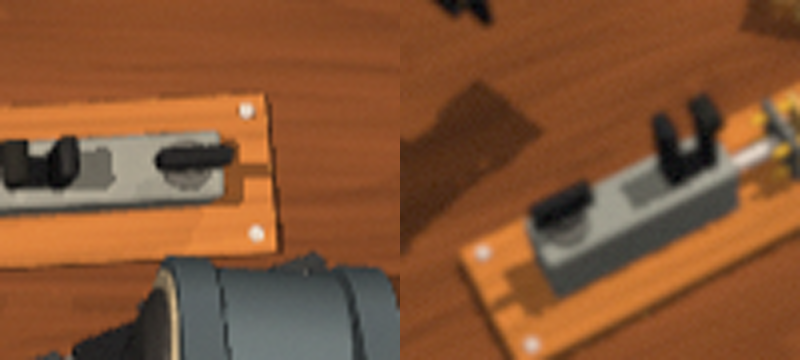

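The handle is still parallel to the clamp, so the grip slipped and the handle stayed OFF. I'll measure its exact axis and centre now that it is unobstructed.

Run:
```python
from h import *
for n in('top','scene'):
    p=shot(n); im=p['color'].astype(float)
    for nm,X,z in(('sel',(-.09,0,.118),.113),('grip',(-.0075,0,.144),.140),('roll',(.024,0,.139),.134)):
        u,v=proj(p,cl2w(Q,X)); r=10 if nm=='sel' else 5
        ys,xs=np.mgrid[int(v)-r:int(v)+r+1,int(u)-r-3:int(u)+r+4]
        m=im[ys,xs].max(2)<70
        pts=np.array([onz(p,a,b,z)-np.array([Q[0],Q[1],0]) for a,b in zip(xs[m],ys[m])])
        c,s=np.cos(Q[2]),np.sin(Q[2]); P=np.c_[c*pts[:,0]+s*pts[:,1],-s*pts[:,0]+c*pts[:,1]]*1e3
        w,V=np.linalg.eigh(np.cov(P.T)); ang=np.degrees(np.arctan2(V[1,1],V[0,1]))
        print(n,nm,m.sum(),'mean',P.mean(0).round(1),'min',P.min(0).round(1),'max',P.max(0).round(1),'ang',ang.round(1),'sd',np.sqrt(w).round(1),'expected pix',u.round(1),v.round(1))
    if n=='top': cv2.imwrite('pics/c.png',cv2.resize(p['color'][168:213,295:375],(800,450),interpolation=cv2.INTER_NEAREST))
```

```text
top sel 102 mean [-88.9  -0.5] min [-111.8   -7.7] max [-66.5   6.7] ang -178.0 sd [ 4.  13.1] expected pix 358.8 189.1
top grip 99 mean [-2.   0.9] min [-14.2 -13.6] max [13.4 11. ] ang -150.8 sd [5.9 8.6] expected pix 326.6 189.3
top roll 108 mean [19.5  0.3] min [  4.8 -13.9] max [32.1 11.7] ang 143.0 sd [6.4 8.6] expected pix 313.3 190.3
scene sel 118 mean [-93.  -10.7] min [-113.6  -25.9] max [-70.7   1.8] ang -171.0 sd [ 6.9 11.6] expected pix 229.1 237.6
scene grip 33 mean [-5.  -3.3] min [-16.3 -13.8] max [18.4  5.8] ang -167.9 sd [ 5.3 10.4] expected pix 255.4 219.6
scene roll 39 mean [22.3 -1.7] min [ 13.8 -14.2] max [29.5  9.9] ang 90.0 sd [4.4 6.7] expected pix 265.7 215.6
```

View pics/c.png

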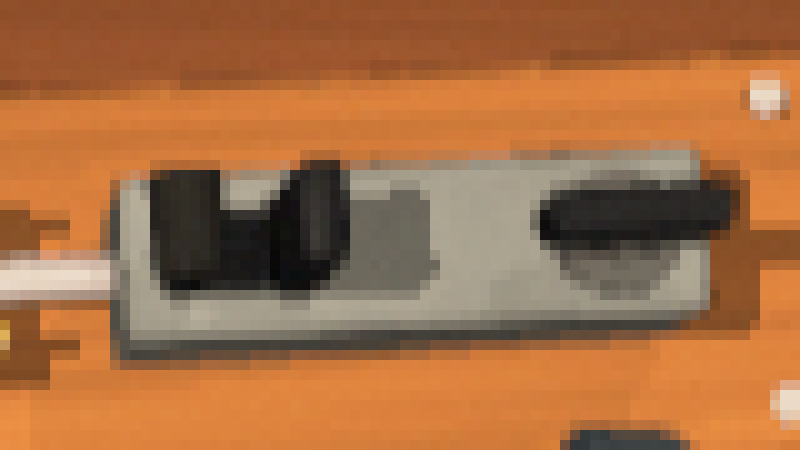

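drive_tool:
  deltas: [0, 0, 0, 29.6, 23.4, 0, -1, 0, 0, 0, 29.6, 23.4, 0, -1, 0, 0, 0, 29.6, 23.4, 0, -1, 0, 0, 0, 29.6, 23.4, 0, -1, 0, 0, -8.5, 0, 0, 0, -1, 0, 0, -8.5, 0, 0, 0, -1, 0, 0, -8.5, 0, 0, 0, -1, 0, 0, -8.5, 0, 0, 0, -1, 0, 0, -8.5, 0, 0, 0, -1, 0, 0, -8.5, 0, 0, 0, -1, 0, 0, -8.5, 0, 0, 0, -1, 0, 0, -8.5, 0, 0, 0, -1]
  force: 30

```text
time_s: 9.95
tool_pos: [0.5184, -0.1031, 0.176]
ee_rot: [-2.209, -2.232, -0.001]
contact_force: [-0.8, 0.1, -0.2]
width: 1.002
```

drive_tool:
  deltas: [0, 0, -4, 0, 0, 0, -1, 0, 0, 0, 0, 0, 0, 0, 0, 0, 0, 0, 0, 0, 0, 0, 0, 0, 0, 0, 0, 0]

```text
time_s: 10.35
tool_pos: [0.5174, -0.1028, 0.1763]
ee_rot: [-2.137, -2.302, -0.0]
contact_force: [-0.4, 0.7, 0.4]
width: 0.811
```

Run:
```python
from h import *
st((-90,-3,86))
```

```text
t 10.35 tcp clamp mm [-91.6 -12.8 176.3] yaw y-axis rel clamp deg -90.1 tilt [-0.  0. -1.] F clamp [0.7  0.32 0.42] M [ 0.09 -0.11 -0.  ] w mm 70.5 q [ 0.49  0.31 -0.46  1.91  0.17  0.95  0.03]
delta tool mm [ 1.6 -9.8 90.3]
```

drive_tool:
  deltas: [0, 0, 0, 1.5, -10, 0, 0, 0, 0, 0, 0, 0, 30, 0, 0, 0, 0, 0, 0, 30, 0, 0, 0, 0, 0, 0, 30, 0, 0, 0, 0, 0, 0, 0, 1, 0, 0, 0, 0, 0, 0, 1, 0, 0, 0, 0, 0, 0, 1, 0, 0, 0, 0, 0, 0, 1, 0, 0, 0, 0, 0, 0, 1, 0, 0, 0, 0, 0, 0, 1, 0, 0, 0, 0, 0, 0, 1]
  force: 30

```text
time_s: 11.45
tool_pos: [0.5085, -0.102, 0.088]
ee_rot: [2.134, 2.301, 0.003]
contact_force: [0.5, 0.5, 6.2]
width: 0.16
```

Run:
```python
from h import *
st((-90,-3,86))
```

```text
t 11.45 tcp clamp mm [-90.1  -4.   88. ] yaw y-axis rel clamp deg -90.0 tilt [ 0.004 -0.001 -1.   ] F clamp [ 0.43 -0.57  6.17] M [-0.03 -0.29 -0.01] w mm 13.9 q [ 0.46  0.42 -0.42  2.02  0.25  0.75 -0.04]
delta tool mm [ 0.1 -1.   2. ]
```

drive_tool:
  deltas: [0, 0, 4, 0, 0, 0, 1, 0, 0, 4, 0, 0, 0, 1, 0, 0, 4, 0, 0, 0, 1, 0, 0, 4, 0, 0, 0, 1, 0, 0, 4, 0, 0, 0, 1, 0, 0, 0, 0, 0, 0, 1]

```text
time_s: 12.05
tool_pos: [0.5086, -0.102, 0.088]
ee_rot: [2.499, 1.898, 0.003]
contact_force: [0.9, -0.7, 5.7]
width: 0.166
```

Run:
```python
from h import *
st((-90,-3,86))
```

```text
t 12.05 tcp clamp mm [-90.1  -4.   88. ] yaw y-axis rel clamp deg -109.9 tilt [ 0.004 -0.002 -1.   ] F clamp [-0.77 -0.85  5.72] M [-0.14 -0.41  0.53] w mm 14.5 q [ 0.39  0.4  -0.34  2.02  0.2   0.74 -0.34]
delta tool mm [-0.2 -1.   2. ]
```

drive_tool:
  deltas: [0, 0, 4, 0, 0, -0.5, 1, 0, 0, 4, 0, 0, -0.5, 1, 0, 0, 4, 0, 0, -0.5, 1, 0, 0, 4, 0, 0, -0.5, 1, 0, 0, 4, 0, 0, 0, 1, 0, 0, 0, 0, 0, 0, 1]

```text
time_s: 12.65
tool_pos: [0.5084, -0.1018, 0.0882]
ee_rot: [2.789, 1.44, 0.004]
contact_force: [4.8, -0.9, -6.8]
width: 0.189
```

Run:
```python
from h import *
st((-90,-3,86))
```

```text
t 12.65 tcp clamp mm [-90.   -3.9  88.2] yaw y-axis rel clamp deg -129.7 tilt [ 0.004 -0.001 -1.   ] F clamp [-1.25 -4.68 -6.8 ] M [-0.2  -1.34  1.11] w mm 16.4 q [ 0.32  0.4  -0.26  2.02  0.15  0.74 -0.64]
delta tool mm [-0.6 -0.7  2.2]
```

drive_tool:
  deltas: [0, 0, 4, 0, 0, 0, 1, 0, 0, 4, 0, 0, 0, 1, 0, 0, 4, 0, 0, 0, 1, 0, 0, 0, 0, 0, 0, 1]

```text
time_s: 13.05
tool_pos: [0.5087, -0.1013, 0.0882]
ee_rot: [2.923, 1.144, 0.005]
contact_force: [4.7, -0.2, -7.8]
width: 0.215
```

Run:
```python
from h import *
st((-90,-3,86))
```

```text
t 13.05 tcp clamp mm [-89.4  -4.2  88.2] yaw y-axis rel clamp deg -141.6 tilt [ 0.004 -0.001 -1.   ] F clamp [-0.59 -4.7  -7.84] M [-0.03 -1.46  1.47] w mm 18.7 q [ 0.28  0.39 -0.21  2.03  0.12  0.73 -0.82]
delta tool mm [-1.3 -0.3  2.2]
```

Run:
```python
from h import *
p=shot('top'); q=shot('scene'); cv2.imwrite('pics/d.png',np.hstack([cv2.resize(p['color'][165:225,320:385],(390,360),interpolation=cv2.INTER_CUBIC),cv2.resize(q['color'][205:265,200:265],(390,360),interpolation=cv2.INTER_CUBIC)]))
```

```text
(no output)
```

View pics/d.png

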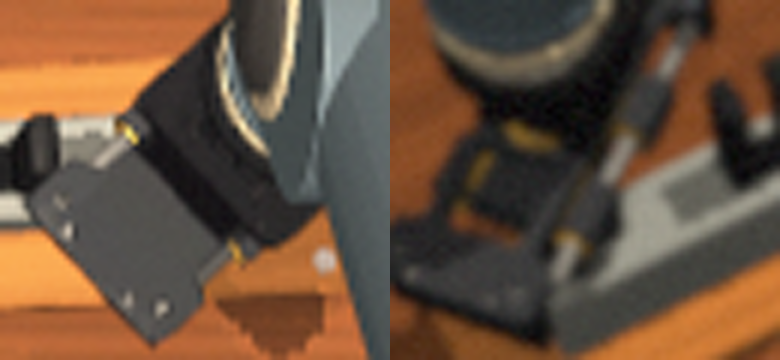

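drive_tool:
  deltas: [0, 0, 0, 0, 0, 0, 0.45, 0, 0, 0, 0, 0, 0, 0.45, 0, 0, 0, 0, 0, 0, 0.45]

```text
time_s: 13.45
tool_pos: [0.5088, -0.1004, 0.0884]
ee_rot: [2.926, 1.142, 0.006]
contact_force: [4.3, 2.3, -4.6]
width: 0.275
```

Run:
```python
from h import *
st((-90,-3,86))
```

```text
t 13.45 tcp clamp mm [-88.6  -4.3  88.4] yaw y-axis rel clamp deg -141.7 tilt [ 0.004  0.001 -1.   ] F clamp [ 2.01 -4.51 -4.58] M [ 0.41 -1.25  0.86] w mm 23.9 q [ 0.28  0.39 -0.21  2.03  0.12  0.73 -0.82]
delta tool mm [-1.9  0.3  2.4]
```

drive_tool:
  deltas: [0, 0, 6, 0, 0, 0, 0.45, 0, 0, 6, 0, 0, 0, 0.45, 0, 0, 6, 0, 0, 0, 0.45, 0, 0, 6, 0, 0, 0, 0.45, 0, 0, 0, 0, 0, 0, 0.45]

```text
time_s: 13.95
tool_pos: [0.5094, -0.1004, 0.0885]
ee_rot: [3.096, 0.517, 0.008]
contact_force: [5.6, 1.4, -7.0]
width: 0.279
```

Run:
```python
from h import *
st((-90,-3,86))
```

```text
t 13.95 tcp clamp mm [-88.7  -5.   88.5] yaw y-axis rel clamp deg -165.4 tilt [ 0.005 -0.002 -1.   ] F clamp [ 0.93 -5.71 -7.05] M [ 0.34 -1.68  2.22] w mm 24.3 q [ 0.2   0.38 -0.11  2.03  0.06  0.73 -1.19]
delta tool mm [-2.3  0.8  2.5]
```

drive_tool:
  deltas: [0, 0, 6, 0, 0, 0, 0.45, 0, 0, 6, 0, 0, 0, 0.45, 0, 0, 6, 0, 0, 0, 0.45, 0, 0, 0, 0, 0, 0, 0.45, 0, 0, 0, 0, 0, 0, 0.45]

```text
time_s: 14.45
tool_pos: [0.5063, -0.1019, 0.0884]
ee_rot: [-3.141, -0.012, 0.002]
contact_force: [0.9, -0.5, 0.5]
width: 0.276
```

Run:
```python
from h import *
st((-90,-3,86)); print(ctrl.get_state()['effort'].round(2))
```

```text
t 14.45 tcp clamp mm [-89.8  -1.8  88.4] yaw y-axis rel clamp deg -183.9 tilt [-0.001  0.    -1.   ] F clamp [-0.52 -0.84  0.46] M [ 0.03  0.06 -0.02] w mm 24.0 q [ 0.15  0.38 -0.04  2.03  0.02  0.73 -1.47]
delta tool mm [1.2 0.1 2.4]
[-2.500e-01 -3.965e+01  9.000e-02 -1.747e+01 -3.000e-02 -8.000e-02
 -2.000e-02]
```

The resisting moment fell to zero as the handle went past its middle, so it has likely snapped to ON. I'll retreat upward, move over the trigger and check.

drive_tool:
  deltas: [0, 0, 0, 0, 0, 0, -0.5, 0, 0, 0, 0, 0, 0, -1, 0, 0, 0, 0, 0, 0, -1, 0, 0, 0, 0, 0, -40, -1, 0, 0, 0, 0, 0, -40, -1, 0, 0, 0, 0, 0, -40, -1, 0, 0, -3.9, 0, 0, 0, -1, 0, 0, 0, 0, -30, 0, -1, 0, 0, 0, 0, -30, 0, -1, 0, 0, 0, 0, -32, 0, -1, 0, 0, 0, 0, 0, 0, -1]
  force: 12

```text
time_s: 15.55
tool_pos: [0.4996, -0.0052, 0.2087]
ee_rot: [-3.137, -0.128, -0.0]
contact_force: [-0.5, 0.3, 0.5]
width: 0.995
```

Run:
```python
from h import *
st((2.5,-1,112))
p=shot('top'); q=shot('scene'); cv2.imwrite('pics/e.png',np.hstack([cv2.resize(p['color'][160:230,230:370],(400,200),interpolation=cv2.INTER_CUBIC),cv2.resize(q['color'][200:270,190:330],(400,200),interpolation=cv2.INTER_CUBIC)]))
```

```text
t 15.55 tcp clamp mm [  7.1  -2.4 208.7] yaw y-axis rel clamp deg -179.6 tilt [-0.     0.002 -1.   ] F clamp [0.31 0.5  0.46] M [-0.01  0.06  0.01] w mm 86.6 q [ 0.02  0.2  -0.11  1.95  0.02  0.99 -1.59]
delta tool mm [-1.4  4.8 96.7]
```

View pics/e.png

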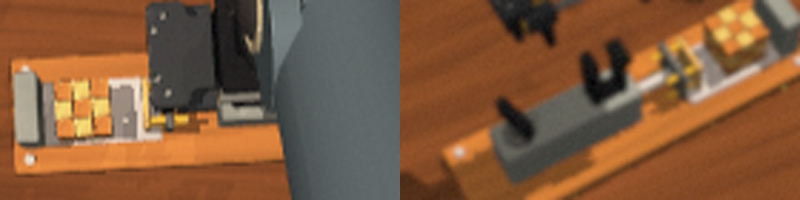

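The scene view shows the selector crosswise at (515,118), so it is ON. Next I'll descend over grip and roll.

drive_tool:
  deltas: [0, 0, 0, -1.4, 4.8, 32, -1, 0, 0, 0, 0, 0, 32, -1, 0, 0, 0, 0, 0, 33, -1, 0, 0, 0, 0, 0, 0, -0.4, 0, 0, 0, 0, 0, 0, -0.4, 0, 0, 0, 0, 0, 0, -0.4, 0, 0, 0, 0, 0, 0, -0.4]
  force: 20

```text
time_s: 16.35
tool_pos: [0.5004, -0.0136, 0.1136]
ee_rot: [-3.138, -0.116, -0.006]
contact_force: [-1.8, 6.3, 5.2]
width: 0.745
```

```bash
cat >> h.py <<'E'
def jaw(i=None):
    p=shot('top'); im=p['color']
    # resample strip along clamp x at z=.066
    xs=np.arange(60,205,0.5); ys=np.arange(-24,25,2)
    M=np.array([[proj(p,cl2w(Q,(x/1e3,y/1e3,.068))) for x in xs] for y in ys],np.float32)
    s=cv2.remap(im,M[...,0],M[...,1],cv2.INTER_CUBIC)
    if i: cv2.imwrite(f'pics/{i}.png',cv2.resize(s,None,fx=2.7,fy=8,interpolation=cv2.INTER_NEAREST))
    return s
E
python3 - <<'E'
from h import *
st((2.5,-1,112)); jaw('j0')
E
```

```text
t 16.35 tcp clamp mm [ -1.4  -2.5 113.6] yaw y-axis rel clamp deg -180.1 tilt [ 0.003  0.002 -1.   ] F clamp [6.43 1.3  5.18] M [1.41 0.35 0.07] w mm 64.9 q [ 0.03  0.32 -0.1   2.05  0.04  0.77 -1.6 ]
delta tool mm [-1.5 -3.9  1.6]
```

View pics/j0.png

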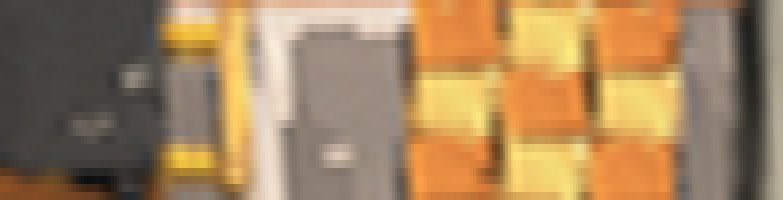

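drive_tool:
  deltas: [0, 0, 0, -1.5, -4, 1.5, -0.6, 0, 0, 0, 0, 0, 0, -0.6, 0, 0, 0, 0, 0, 0, -0.6]
  force: 20

```text
time_s: 16.7
tool_pos: [0.4973, -0.0116, 0.1103]
ee_rot: [3.139, 0.116, 0.001]
contact_force: [0.6, 0.3, -1.2]
width: 0.794
```

Run:
```python
from h import *
st((2.5,-1,112))
```

```text
t 16.7 tcp clamp mm [  0.9   0.4 110.3] yaw y-axis rel clamp deg -180.1 tilt [ 0.001 -0.001 -1.   ] F clamp [ 0.29 -0.63 -1.17] M [ 0.07 -0.01  0.03] w mm 69.1 q [ 0.02  0.32 -0.1   2.06  0.05  0.76 -1.6 ]
delta tool mm [ 1.4 -1.6 -1.7]
```

drive_tool:
  deltas: [0, 0, 0, 0, -1, 0, 0.18, 0, 0, 0, 0, 0, 0, 0.18, 0, 0, 0, 0, 0, 0, 0.18, 0, 0, 0, 0, 0, 0, 0.18, 0, 0, 0, 0, 0, 0, 0.18, 0, 0, 0, 0, 0, 0, 0.18, 0, 0, 0, 0, 0, 0, 0.18]
  force: 25

```text
time_s: 17.4
tool_pos: [0.4977, -0.0088, 0.1109]
ee_rot: [-3.138, -0.118, -0.002]
contact_force: [-2.2, 3.7, 5.2]
width: 0.417
```

```bash
cat >> h.py <<'E'
def gap():
    s=jaw().astype(float); xs=np.arange(60,205,0.5)
    # anvil-side: report yellow pad column (sat high, R-B) near front in gap rows
    m=s[9:16].mean(0); sat=m[:,2]-m[:,0]
    print('sat profile:',' '.join(f'{x:.0f}:{a:.0f}' for x,a in zip(xs[60:160:3],sat[60:160:3])))
E
python3 - <<'E'
from h import *
st((2.5,-1,112)); gap()
E
```

```text
t 17.4 tcp clamp mm [ 3.600e+00 -1.000e-01  1.109e+02] yaw y-axis rel clamp deg -180.0 tilt [ 0.001  0.001 -1.   ] F clamp [3.87 1.94 5.19] M [0.7  0.37 0.03] w mm 36.3 q [ 0.02  0.32 -0.1   2.06  0.04  0.76 -1.61]
delta tool mm [ 0.9  1.1 -1.1]
sat profile: 90:12 92:12 93:8 94:6 96:12 98:18 99:22 100:23 102:23 104:23 105:23 106:14 108:47 110:108 111:144 112:133 114:84 116:35 117:24 118:21 120:24 122:25 123:26 124:26 126:27 128:27 129:27 130:27 132:21 134:31 135:67 136:110 138:130 140:134
```

drive_tool:
  deltas: [0, 0, 0, 0, 2, 0, -0.55, 0, 0, 0, 0, 0, 0, -0.55, 0, 0, 0, 0, 0, 0, -0.55, 0, 0, 0, 0, 0, 0, -0.55, 0, 0, 0, 0, 0, 0, -0.55, 0, 0, 0, 0, 0, 0, -0.55, 0, 0, 0, 0, 0, 0, 0.18, 0, 0, 0, 0, 0, 0, 0.18, 0, 0, 0, 0, 0, 0, 0.18, 0, 0, 0, 0, 0, 0, 0.18, 0, 0, 0, 0, 0, 0, 0.18, 0, 0, 0, 0, 0, 0, 0.18]

```text
time_s: 18.65
tool_pos: [0.498, -0.0085, 0.1111]
ee_rot: [-3.136, -0.12, -0.003]
contact_force: [-2.3, 8.7, 7.0]
width: 0.421
```

Run:
```python
from h import *
st((2.5,-1,112)); gap()
```

```text
t 18.65 tcp clamp mm [  3.9  -0.5 111.1] yaw y-axis rel clamp deg -179.9 tilt [ 0.002  0.004 -1.   ] F clamp [8.85 1.69 6.98] M [ 1.74  0.38 -0.  ] w mm 36.6 q [ 0.02  0.32 -0.1   2.06  0.04  0.76 -1.6 ]
delta tool mm [ 0.5  1.4 -0.9]
sat profile: 90:12 92:11 93:9 94:8 96:13 98:18 99:18 100:17 102:17 104:20 105:23 106:24 108:23 110:23 111:23 112:23 114:14 116:42 117:111 118:153 120:140 122:85 123:26 124:18 126:24 128:25 129:25 130:25 132:20 134:31 135:66 136:110 138:129 140:134
```

drive_tool:
  deltas: [0, 0, 0, 0, -1, 0, -0.75, 0, 0, 0, 0, 0, 0, -0.75, 0, 0, 0, 0, 0, 0, -0.75, 0, 0, 0, 0, 0, 0, -0.75, 0, 0, 0, 0, 0, 0, -0.75, 0, 0, 0, 0, 0, 0, -0.75, 0, 0, 0, 0, 0, 0, -0.75]

```text
time_s: 19.4
tool_pos: [0.4972, -0.0116, 0.11]
ee_rot: [3.139, 0.115, -0.0]
contact_force: [-0.3, 0.5, 0.1]
width: 0.863
```

Run:
```python
from h import *
st((2.5,-1,112)); gap()
```

```text
t 19.4 tcp clamp mm [  0.9   0.5 110. ] yaw y-axis rel clamp deg -180.1 tilt [-0. -0. -1.] F clamp [0.53 0.3  0.14] M [0.02 0.05 0.02] w mm 75.0 q [ 0.02  0.32 -0.1   2.06  0.05  0.76 -1.6 ]
delta tool mm [ 1.5 -1.6 -2. ]
sat profile: 90:11 92:9 93:15 94:22 96:22 98:20 99:21 100:19 102:17 104:20 105:23 106:24 108:24 110:24 111:24 112:23 114:15 116:37 117:93 118:138 120:138 122:100 123:51 124:29 126:21 128:24 129:25 130:25 132:20 134:31 135:67 136:110 138:129 140:134
```

drive_tool:
  deltas: [0, 0, 0, 0, 0, 0, 0.18, 0, 0, 0, 0, 0, 0, 0.18, 0, 0, 0, 0, 0, 0, 0.18, 0, 0, 0, 0, 0, 0, 0.18, 0, 0, 0, 0, 0, 0, 0.18, 0, 0, 0, 0, 0, 0, 0.18, 0, 0, 0, 0, 0, 0, 0.18]

```text
time_s: 20.15
tool_pos: [0.4978, -0.0084, 0.111]
ee_rot: [-3.137, -0.119, -0.002]
contact_force: [-1.5, 4.6, 6.7]
width: 0.428
```

Run:
```python
from h import *
st((2.5,-1,112)); gap()
```

```text
t 20.15 tcp clamp mm [  4.   -0.3 111. ] yaw y-axis rel clamp deg -179.9 tilt [ 0.001  0.003 -1.   ] F clamp [4.66 1.14 6.7 ] M [1.15 0.44 0.03] w mm 37.2 q [ 0.02  0.32 -0.1   2.06  0.04  0.76 -1.6 ]
delta tool mm [ 0.7  1.5 -1. ]
sat profile: 90:12 92:13 93:9 94:6 96:10 98:18 99:24 100:26 102:23 104:21 105:21 106:23 108:24 110:20 111:21 112:24 114:24 116:24 117:24 118:24 120:24 122:16 123:32 124:97 126:145 128:139 129:92 130:33 132:11 134:28 135:65 136:110 138:129 140:134
```

drive_tool:
  deltas: [0, 0, 0, 0, 0, 0, -0.7, 0, 0, 0, 0, 0, 0, -0.7, 0, 0, 0, 0, 0, 0, -0.7, 0, 0, 0, 0, 0, 0, -0.7, 0, 0, 0, 0, 0, 0, -0.7, 0, 0, 0, 0, 0, 0, 0.24, 0, 0, 0, 0, 0, 0, 0.24, 0, 0, 0, 0, 0, 0, 0.24, 0, 0, 0, 0, 0, 0, 0.24, 0, 0, 0, 0, 0, 0, 0.24, 0, 0, 0, 0, 0, 0, 0.24, 0, 0, 0, 0, 0, 0, 0.24]
  force: 20

```text
time_s: 21.4
tool_pos: [0.4978, -0.0096, 0.111]
ee_rot: [-3.138, -0.118, -0.002]
contact_force: [-2.2, 2.4, 6.7]
width: 0.402
```

Run:
```python
from h import *
st((2.5,-1,112)); gap()
```

```text
t 21.4 tcp clamp mm [  2.8  -0.3 111. ] yaw y-axis rel clamp deg -180.0 tilt [ 0.001  0.001 -1.   ] F clamp [2.57 1.98 6.66] M [0.66 0.33 0.02] w mm 34.9 q [ 0.02  0.32 -0.1   2.06  0.04  0.76 -1.6 ]
delta tool mm [ 0.7  0.3 -1. ]
sat profile: 90:11 92:9 93:9 94:15 96:28 98:37 99:36 100:35 102:34 104:30 105:26 106:24 108:24 110:25 111:24 112:23 114:21 116:20 117:22 118:22 120:19 122:21 123:24 124:25 126:24 128:24 129:24 130:23 132:18 134:44 135:110 136:149 138:135 140:123
```

```bash
cat >> h.py <<'E'
def prof(a=120,b=204,st_=1):
    s=jaw().astype(float); xs=np.arange(60,205,0.5)
    for n,r in(('y-16..-8',slice(4,9)),('y0..12',slice(12,19))):
        m=s[r].mean(0); sat=m[:,2]-m[:,0]; k=(xs>=a)&(xs<b)&(xs%st_==0)
        print(n,' '.join(f'{x:.0f}:{v:.0f}' for x,v in zip(xs[k],sat[k])))
E
python3 - <<'E'
from h import *
prof(126,204)
E
```

```text
y-16..-8 126:112 127:112 128:113 129:112 130:112 131:116 132:116 133:111 134:103 135:98 136:106 137:118 138:119 139:101 140:86 141:100 142:130 143:156 144:162 145:157 146:155 147:153 148:151 149:149 150:149 151:148 152:150 153:149 154:141 155:131 156:124 157:122 158:124 159:126 160:128 161:130 162:133 163:135 164:136 165:135 166:133 167:131 168:130 169:130 170:134 171:133 172:117 173:91 174:85 175:109 176:144 177:164 178:162 179:157 180:157 181:158 182:159 183:159 184:159 185:158 186:157 187:155 188:160 189:154 190:118 191:68 192:27 193:16 194:26 195:25 196:16 197:9 198:5 199:4 200:8 201:13 202:20 203:24
y0..12 126:39 127:38 128:37 129:36 130:37 131:38 132:31 133:30 134:56 135:97 136:135 137:148 138:139 139:127 140:112 141:104 142:113 143:132 144:145 145:146 146:143 147:141 148:139 149:137 150:135 151:134 152:133 153:136 154:135 155:120 156:103 157:102 158:120 159:143 160:153 161:153 162:152 163:151 164:149 165:148 166:149 167:149 168:149 169:148 170:148 171:150 172:142 173:119 174:95 175:89 176:107 177:132 178:141 179:139 180:136 181:136 182:136 183:136 184:134 185:133 186:136 187:140 188:136 189:128 190:110 191:77 192:46 193:21 194:15 195:18 196:14 197:10 198:7 199:6 200:8 201:13 202:19 203:25
```

drive_tool:
  deltas: [0, 0, 0, 0, 0, 0, -0.7, 0, 0, 0, 0, 0, 0, -0.7, 0, 0, 0, 0, 0, 0, -0.7, 0, 0, 0, 0, 0, 0, -0.7, 0, 0, 0, 0, 0, 0, -0.7, 0, 0, 0, 0, 0, 0, 0.02, 0, 0, 0, 0, 0, 0, 0.02, 0, 0, 0, 0, 0, 0, 0.02, 0, 0, 0, 0, 0, 0, 0.02, 0, 0, 0, 0, 0, 0, 0.02, 0, 0, 0, 0, 0, 0, 0.02]
  force: 20

```text
time_s: 22.6
tool_pos: [0.4974, -0.0061, 0.1112]
ee_rot: [-3.134, -0.121, -0.001]
contact_force: [-2.8, 9.7, 9.4]
width: 0.503
```

Run:
```python
from h import *
st((2.5,-1,112)); prof(130,150);prof(184,204)
```

```text
t 22.6 tcp clamp mm [ 6.300e+00 -1.000e-01  1.112e+02] yaw y-axis rel clamp deg -179.9 tilt [ 0.     0.005 -1.   ] F clamp [9.89 2.07 9.43] M [2.45 0.77 0.08] w mm 43.8 q [ 0.02  0.32 -0.1   2.06  0.04  0.76 -1.6 ]
delta tool mm [ 0.9  3.8 -0.8]
y-16..-8 130:111 131:114 132:116 133:118 134:119 135:114 136:101 137:89 138:91 139:111 140:132 141:137 142:127 143:124 144:135 145:150 146:158 147:156 148:151 149:150
y0..12 130:37 131:37 132:37 133:37 134:37 135:35 136:44 137:72 138:103 139:125 140:128 141:119 142:101 143:79 144:77 145:101 146:133 147:147 148:145 149:139
y-16..-8 184:159 185:158 186:158 187:156 188:155 189:154 190:157 191:165 192:153 193:114 194:66 195:27 196:12 197:7 198:2 199:4 200:8 201:14 202:20 203:24
y0..12 184:137 185:136 186:136 187:138 188:138 189:140 190:139 191:139 192:138 193:115 194:72 195:31 196:4 197:3 198:7 199:6 200:8 201:13 202:20 203:26
```

drive_tool:
  deltas: [0, 0, 0, 0, 0, 0, 0.02, 0, 0, 0, 0, 0, 0, 0.02, 0, 0, 0, 0, 0, 0, 0.02]

```text
time_s: 23.0
tool_pos: [0.4975, -0.0063, 0.1113]
ee_rot: [-3.134, -0.121, -0.001]
contact_force: [-4.1, 10.6, 8.7]
width: 0.49
```

Run:
```python
from h import *
st((2.5,-1,112)); prof(112,150);prof(184,204)
```

```text
t 23.0 tcp clamp mm [  6.1  -0.2 111.3] yaw y-axis rel clamp deg -179.9 tilt [ 0.001  0.005 -1.   ] F clamp [10.9   3.26  8.72] M [ 2.41  0.78 -0.01] w mm 42.6 q [ 0.02  0.32 -0.1   2.06  0.04  0.76 -1.6 ]
delta tool mm [ 0.8  3.6 -0.8]
y-16..-8 112:104 113:106 114:106 115:106 116:105 117:92 118:64 119:33 120:14 121:14 122:22 123:26 124:31 125:51 126:78 127:103 128:117 129:114 130:112 131:115 132:116 133:117 134:119 135:114 136:100 137:85 138:85 139:108 140:133 141:142 142:135 143:129 144:132 145:138 146:145 147:150 148:152 149:152
y0..12 112:37 113:38 114:38 115:39 116:34 117:27 118:21 119:19 120:22 121:23 122:23 123:23 124:24 125:24 126:28 127:33 128:36 129:38 130:38 131:37 132:38 133:38 134:38 135:35 136:39 137:48 138:63 139:87 140:113 141:132 142:130 143:109 144:99 145:109 146:128 147:141 148:142 149:140
y-16..-8 184:159 185:158 186:156 187:155 188:155 189:155 190:158 191:164 192:154 193:124 194:85 195:45 196:21 197:9 198:1 199:3 200:8 201:14 202:20 203:24
y0..12 184:138 185:136 186:136 187:138 188:138 189:138 190:138 191:143 192:148 193:129 194:83 195:34 196:3 197:2 198:6 199:6 200:8 201:14 202:19 203:26
```

drive_tool:
  deltas: [0, 0, 0, 0, 0, 0, 0.1, 0, 0, 0, 0, 0, 0, 0.1, 0, 0, 0, 0, 0, 0, 0.1, 0, 0, 0, 0, 0, 0, 0.1]

```text
time_s: 23.5
tool_pos: [0.4977, -0.0072, 0.1113]
ee_rot: [-3.135, -0.12, -0.002]
contact_force: [-2.7, 7.9, 8.5]
width: 0.453
```

```bash
cat >> h.py <<'E'
def fine():
    s=jaw().astype(float); xs=np.arange(60,205,0.5)
    m=s[4:9].mean(0); a=m[:,2]-m[:,0]; m2=s[12:19].mean(0); b=m2[:,2]-m2[:,0]
    def cross(v,lo,hi,th,up):
        for i in range(len(xs)-1):
            if lo<=xs[i]<hi and ((v[i]<th<=v[i+1]) if up else (v[i]>=th>v[i+1])): return round(xs[i]+.5*(th-v[i])/(v[i+1]-v[i]),1)
    print('plate rear/front',cross(a,100,150,60,0),cross(a,100,150,60,1),'pad rear',cross(b,120,170,85,1),'cube front',cross(a,185,204,80,0),cross(b,185,204,80,0))
E
python3 - <<'E'
from h import *
st((2.5,-1,112)); fine(); prof(114,152)
E
```

```text
t 23.5 tcp clamp mm [  5.2  -0.3 111.3] yaw y-axis rel clamp deg -179.9 tilt [ 0.001  0.004 -1.   ] F clamp [8.05 2.13 8.53] M [ 1.91  0.61 -0.  ] w mm 39.4 q [ 0.02  0.32 -0.1   2.06  0.04  0.76 -1.6 ]
delta tool mm [ 0.7  2.7 -0.8]
plate rear/front 120.7 107.2 pad rear 141.6 cube front 196.1 196.5
y-16..-8 114:106 115:108 116:108 117:106 118:107 119:102 120:80 121:49 122:22 123:11 124:16 125:23 126:27 127:37 128:62 129:87 130:110 131:117 132:114 133:116 134:117 135:115 136:114 137:111 138:100 139:82 140:72 141:86 142:116 143:141 144:140 145:135 146:128 147:124 148:124 149:133 150:145 151:152
y0..12 114:37 115:39 116:39 117:39 118:38 119:31 120:23 121:19 122:19 123:21 124:22 125:21 126:21 127:22 128:24 129:29 130:34 131:38 132:39 133:38 134:39 135:39 136:39 137:37 138:36 139:42 140:51 141:68 142:96 143:123 144:139 145:130 146:114 147:112 148:121 149:133 150:139 151:140
```

drive_tool:
  deltas: [0, 0, 0, 0, 0, 0, 0.18, 0, 0, 0, 0, 0, 0, 0.18, 0, 0, 0, 0, 0, 0, 0.18, 0, 0, 0, 0, 0, 0, 0.18]

```text
time_s: 24.0
tool_pos: [0.4979, -0.0089, 0.1112]
ee_rot: [-3.137, -0.118, -0.002]
contact_force: [-1.4, 5.9, 7.3]
width: 0.414
```

Run:
```python
from h import *
st((2.5,-1,112)); fine(); prof(190,204)
```

```text
t 24.0 tcp clamp mm [  3.5  -0.4 111.2] yaw y-axis rel clamp deg -180.0 tilt [ 0.001  0.002 -1.   ] F clamp [5.97 0.96 7.26] M [1.08 0.5  0.02] w mm 36.0 q [ 0.02  0.32 -0.1   2.06  0.04  0.76 -1.6 ]
delta tool mm [ 0.6  1.  -0.8]
plate rear/front 123.4 109.3 pad rear 143.8 cube front 197.5 198.8
y-16..-8 190:155 191:156 192:156 193:159 194:158 195:143 196:123 197:97 198:64 199:37 200:18 201:14 202:20 203:23
y0..12 190:141 191:140 192:140 193:138 194:138 195:137 196:134 197:134 198:115 199:72 200:28 201:3 202:10 203:24
```

drive_tool:
  deltas: [0, 0, 0, 0, 0, 0, 0.24, 0, 0, 0, 0, 0, 0, 0.24, 0, 0, 0, 0, 0, 0, 0.24, 0, 0, 0, 0, 0, 0, 0.24]

```text
time_s: 24.5
tool_pos: [0.498, -0.0102, 0.1112]
ee_rot: [-3.139, -0.117, -0.003]
contact_force: [-1.7, 2.4, 6.8]
width: 0.386
```

Run:
```python
from h import *
st((2.5,-1,112)); fine(); prof(190,204)
```

```text
t 24.5 tcp clamp mm [  2.2  -0.3 111.2] yaw y-axis rel clamp deg -180.0 tilt [ 0.002  0.001 -1.   ] F clamp [2.51 1.49 6.75] M [0.57 0.37 0.06] w mm 33.5 q [ 0.02  0.32 -0.1   2.06  0.04  0.76 -1.6 ]
delta tool mm [ 0.7 -0.3 -0.8]
plate rear/front 126.1 109.3 pad rear 143.8 cube front 197.5 198.8
y-16..-8 190:155 191:156 192:156 193:159 194:158 195:144 196:124 197:97 198:65 199:37 200:18 201:14 202:21 203:24
y0..12 190:140 191:140 192:140 193:139 194:138 195:136 196:133 197:133 198:114 199:71 200:28 201:3 202:11 203:25
```

drive_tool:
  deltas: [0, 0, 0, 0, 0, 0, -0.7, 0, 0, 0, 0, 0, 0, -0.7, 0, 0, 0, 0, 0, 0, -0.7, 0, 0, 0, 0, 0, 0, -0.7, 0, 0, 0, 0, 0, 0, -0.7, 0, 0, 0, 0, 0, 0, -0.7]

```text
time_s: 25.2
tool_pos: [0.4972, -0.0117, 0.1099]
ee_rot: [3.139, 0.115, -0.0]
contact_force: [-0.9, -0.3, 0.8]
width: 0.818
```

Run:
```python
from h import *
st((2.5,-1,112)); fine(); prof(190,204)
```

```text
t 25.2 tcp clamp mm [  0.8   0.6 109.9] yaw y-axis rel clamp deg -180.1 tilt [-0.    -0.001 -1.   ] F clamp [-0.21  0.87  0.83] M [ 0.05  0.01 -0.02] w mm 71.2 q [ 0.02  0.32 -0.1   2.06  0.05  0.76 -1.6 ]
delta tool mm [ 1.6 -1.7 -2.1]
plate rear/front 123.7 109.3 pad rear 143.8 cube front 197.5 198.8
y-16..-8 190:155 191:157 192:156 193:160 194:159 195:144 196:124 197:97 198:64 199:37 200:17 201:14 202:20 203:23
y0..12 190:141 191:141 192:140 193:139 194:139 195:137 196:135 197:135 198:115 199:71 200:28 201:3 202:11 203:25
```

Cube is now against the anvil, lightly loaded. I'll make the last stroke stepwise.

drive_tool:
  deltas: [0, 0, 0, 0, 0, 0, 0.04, 0, 0, 0, 0, 0, 0, 0.04, 0, 0, 0, 0, 0, 0, 0.04, 0, 0, 0, 0, 0, 0, 0.04, 0, 0, 0, 0, 0, 0, 0.04, 0, 0, 0, 0, 0, 0, 0.08, 0, 0, 0, 0, 0, 0, 0.1, 0, 0, 0, 0, 0, 0, 0.1, 0, 0, 0, 0, 0, 0, 0.1]
  force: 25

```text
time_s: 26.2
tool_pos: [0.4974, -0.0071, 0.111]
ee_rot: [-3.135, -0.12, -0.001]
contact_force: [-3.0, 8.2, 7.1]
width: 0.456
```

Run:
```python
from h import *
st((2.5,-1,112)); fine(); prof(112,150)
```

```text
t 26.2 tcp clamp mm [  5.3  -0.  111. ] yaw y-axis rel clamp deg -179.9 tilt [ 0.001  0.004 -1.   ] F clamp [8.4  2.34 7.1 ] M [2.05 0.68 0.01] w mm 39.6 q [ 0.02  0.32 -0.1   2.06  0.04  0.76 -1.6 ]
delta tool mm [ 1.   2.8 -1. ]
plate rear/front 127.3 109.5 pad rear 143.8 cube front 197.5 198.8
y-16..-8 112:108 113:110 114:106 115:107 116:107 117:107 118:108 119:108 120:108 121:109 122:109 123:112 124:114 125:105 126:88 127:67 128:44 129:30 130:20 131:17 132:20 133:30 134:42 135:58 136:78 137:94 138:107 139:112 140:108 141:92 142:71 143:67 144:93 145:128 146:143 147:134 148:127 149:132
y0..12 112:44 113:43 114:42 115:43 116:43 117:43 118:41 119:39 120:38 121:38 122:38 123:38 124:38 125:36 126:31 127:23 128:18 129:16 130:19 131:23 132:24 133:23 134:26 135:30 136:35 137:39 138:39 139:38 140:35 141:37 142:49 143:66 144:91 145:116 146:133 147:132 148:111 149:97
```

drive_tool:
  deltas: [0, 0, 0, 0, 0, 0, 0.14, 0, 0, 0, 0, 0, 0, 0.17, 0, 0, 0, 0, 0, 0, 0.2, 0, 0, 0, 0, 0, 0, 0.2, 0, 0, 0, 0, 0, 0, 0.2, 0, 0, 0, 0, 0, 0, 0.2]

```text
time_s: 26.9
tool_pos: [0.4976, -0.0093, 0.111]
ee_rot: [-3.138, -0.118, -0.001]
contact_force: [-2.3, 4.5, 7.5]
width: 0.403
```

Run:
```python
from h import *
st((2.5,-1,112)); fine(); fine(); jaw('j1')
```

```text
t 26.9 tcp clamp mm [ 3.10e+00 -1.00e-01  1.11e+02] yaw y-axis rel clamp deg -180.0 tilt [ 0.001  0.002 -1.   ] F clamp [4.66 1.99 7.54] M [1.07 0.48 0.02] w mm 35.1 q [ 0.02  0.32 -0.1   2.06  0.04  0.76 -1.6 ]
delta tool mm [ 0.9  0.6 -1. ]
plate rear/front 131.0 109.5 pad rear 143.7 cube front 197.5 198.8
plate rear/front 131.0 109.5 pad rear 143.7 cube front 197.5 198.8
```

View pics/j1.png

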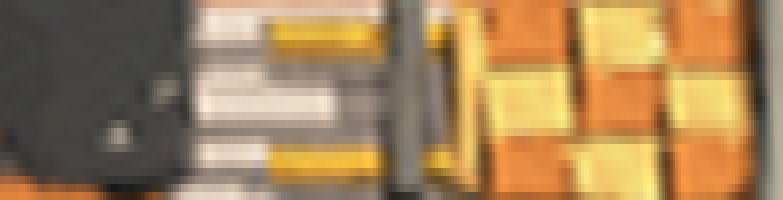

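drive_tool:
  deltas: [0, 0, 0, 0, 0, 0, 0.2, 0, 0, 0, 0, 0, 0, 0.2, 0, 0, 0, 0, 0, 0, 0.2, 0, 0, 0, 0, 0, 0, 0.2, 0, 0, 0, 0, 0, 0, 0.2, 0, 0, 0, 0, 0, 0, 0.2, 0, 0, 0, 0, 0, 0, 0.2, 0, 0, 0, 0, 0, 0, 0.2, 0, 0, 0, 0, 0, 0, 0.2, 0, 0, 0, 0, 0, 0, 0.2]

```text
time_s: 28.05
tool_pos: [0.4976, -0.0092, 0.111]
ee_rot: [-3.138, -0.118, -0.001]
contact_force: [-2.7, 3.6, 5.7]
width: 0.404
```

Run:
```python
from h import *
st((2.5,-1,112)); fine()
s=shot('scene'); cv2.imwrite('pics/f.png',cv2.resize(s['color'][150:290,180:390],None,fx=3.5,fy=3.5,interpolation=cv2.INTER_CUBIC))
```

```text
t 28.05 tcp clamp mm [ 3.20e+00 -1.00e-01  1.11e+02] yaw y-axis rel clamp deg -180.0 tilt [ 0.001  0.002 -1.   ] F clamp [3.84 2.45 5.69] M [1.13 0.52 0.05] w mm 35.2 q [ 0.02  0.32 -0.1   2.06  0.04  0.76 -1.6 ]
delta tool mm [ 0.9  0.7 -1. ]
plate rear/front 131.2 109.5 pad rear 143.8 cube front 197.5 198.8
```

View pics/f.png

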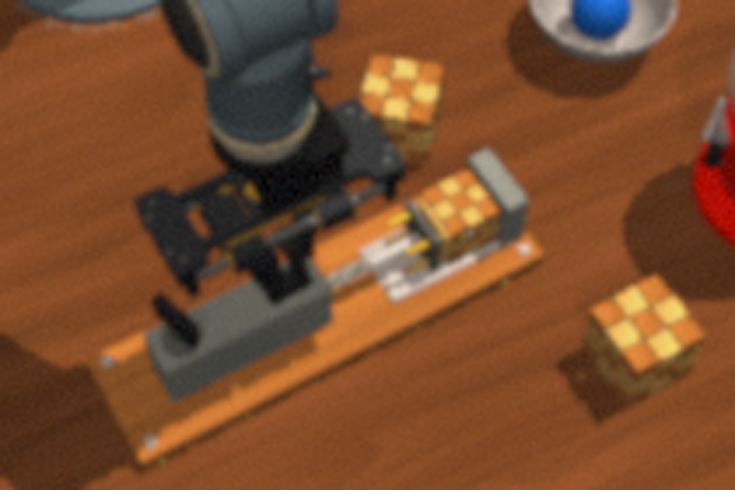

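The selector is at ON (175,320), the cube is against the anvil (465,210), the pad is partly pressed in, and the readings held steady for a second. I'm handing it in.

```bash
python3 -c "
from station import ctrl
print(ctrl.hand_in())"
```

```text
the job is handed in; nothing more can be done
None
```

The job is done and handed in at about 28 s of the 58 s allowed. The selector is on, the cube is pressed against the anvil with the pad about 8 mm in, and the gripper is still holding the trigger squeezed.

- **Selector:** my first turn failed because the bar slipped in the fingers and fell back to OFF. I regripped and turned further, and it snapped over to ON. The resisting moment dropped to zero and the camera shows the handle crosswise. I did not measure its final angle.
- **Pumping:** I squeezed the trigger six times, moving the jaw only that way. On the fifth squeeze the cube reached the anvil. I made the last squeeze in small steps.
- **Final checks:** the camera gives 8 mm of pad compression, within about 1 to 2 mm, against the 9 mm half-way mark and the good range of 5 to 12 mm. The jaw and cube held steady over one second of waiting, with the trigger held at 35 mm of finger opening.
- **What disagreed:** the measured cube front is 197.5 to 199 mm, not exactly 200 mm, which is about the error of the clamp pose I estimated. A rough estimate from the visible gap behind the pad gave nearer 7 mm. The sideways force on the tool is not a clean measure of the load, because both fingers share it, so I did not rely on it.

The arm never went near the bowl, ball, clacker or dispenser.

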